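Box the reconditioned car parts

TASK

Pack the four reconditioned parts (the large gauge, the small gauge, the finned regulator and the ignition coil): put each one in the open foam-lined box whose cut-out has its shape and size, so that it sits flat on the bottom of the cut-out, the gauges dial up and the other two on their feet. Set each part down in its box, never drop it, and leave the headlamp and the polish tin as they stand.

Things in the scene. Friction and masses are not known exactly. Their poses are not given: they have to be found in the camera images.
- large_gauge: The larger of two round panel gauges, standing on its back with the dial up: dark steel can 64 mm across, chrome bezel 68 mm across on the top 14 mm, black dial; 58 mm high, about 0.28 kg. Origin: centre of its underside; z up, out of the dial. It fits only the larger round cut-out.
- small_gauge: The smaller round panel gauge, standing on its back with the dial up: dark steel can 47 mm across, chrome bezel 50 mm across on the top 14 mm, black dial; 52 mm high, about 0.16 kg. Origin: centre of its underside; z up, out of the dial. It belongs in the smaller round cut-out.
- regulator: Finned aluminium regulator: foot plate 84 mm (along its x) by 50 mm (y), 6 mm thick; on it a block 68 mm long and 44 mm wide with upright fins along x and flat outer sides, 48 mm high over all; 0.3 kg. Origin: centre of its underside; x along the fins, z up. Grip across the 44 mm. For the short rectangular cut-out, either way round.
- coil: Ignition coil lying in a U bracket: 128 mm long (x = -64 to 64), 56 high. Grey can 50 across, axis 31 above the underside, thin black tower at +x. Bracket: foot plate 88 x 56 mm, two flat upright cheeks 56 mm apart outside, 40 long, centred at x = -14 mm (near the centre of mass: grip here), up to 44 mm. 0.42 kg. Origin: underside, mid-length; z up. For the long cut-out, either way round.
- large_round_box: Packing box, lid off, stays put when touched: brown card base 106 x 106 mm outside, 26 mm high, filled to 24 mm with dark foam that has one round, 80 mm wide cut-out, brown at the bottom; cut-out floor 8 mm above the bench, 16 mm deep. For the large gauge. Origin: centre of the underside, below the middle of the cut-out; z up.
- small_round_box: Packing box, lid off, stays put when touched: brown card base 90 x 90 mm outside, 26 mm high, filled to 24 mm with dark foam that has one round, 61 mm wide cut-out, brown at the bottom; cut-out floor 8 mm above the bench, 16 mm deep. For the small gauge. Origin: centre of the underside, below the middle of the cut-out; z up.
- short_box: Packing box, lid off, stays put when touched: brown card base 128 x 92 mm outside, 26 mm high, filled to 24 mm with dark foam that has one rectangular, 100 x 66 mm cut-out, brown at the bottom; cut-out floor 8 mm above the bench, 16 mm deep. For the regulator. Origin: centre of the underside, below the middle of the cut-out; z up, x along the 100 mm.
- long_box: Packing box, lid off, stays put when touched: brown card base 172 x 98 mm outside, 26 mm high, filled to 24 mm with dark foam that has one rectangular, 144 x 72 mm cut-out, brown at the bottom; cut-out floor 8 mm above the bench, 16 mm deep. For the ignition coil. Origin: centre of the underside, below the middle of the cut-out; z up, x along the 144 mm.
- headlamp: Bystander, not to be disturbed: a round chrome headlamp standing lens up, 148 mm across, 93 mm high. Origin: centre of its underside.
- polish_tin: Bystander, not to be disturbed: a closed round tin, blue with a bright lid, 87 mm across, 38 mm high. Origin: centre of its underside.

How it is judged:
At the end, for the whole second after the job is handed in: Each part is in its own box: its origin within 13 mm (horizontally) of the box's, its underside on the cut-out floor (5 to 12 mm above the box's underside), upright within 0.1 rad, the regulator and coil lengthwise in the cut-out (within 0.3 rad, either way round), all at rest (below 0.02 m/s) (horizontal distance between large_gauge and large_round_box below 0.013 m and z of large_gauge in the frame of large_round_box between 0.005 and 0.012 m and angle between each of large_gauge, small_gauge, regulator, coil's own z axis and vertical below 0.1 rad and linear speed of each of large_gauge, small_gauge, regulator, coil below 0.02 m/s and horizontal distance between small_gauge and small_round_box below 0.013 m and z of small_gauge in the frame of small_round_box between 0.005 and 0.012 m and horizontal distance between regulator and short_box below 0.013 m and z of regulator in the frame of short_box between 0.005 and 0.012 m and angle between the x axis of regulator and the x axis of short_box, either way round below 0.3 rad and horizontal distance between coil and long_box below 0.013 m and z of coil in the frame of long_box between 0.005 and 0.012 m and angle between the x axis of coil and the x axis of long_box, either way round below 0.3 rad); the robot touches nothing.
It fails at once if a part was let go or dropped more than about 3 cm above the bottom of a box ((height (world z) of large_gauge above 0.04 m and contact force between the fingers and large_gauge below 0.02 N) or (height (world z) of small_gauge above 0.04 m and contact force between the fingers and small_gauge below 0.02 N) or (height (world z) of regulator above 0.04 m and contact force between the fingers and regulator below 0.02 N) or (height (world z) of coil above 0.04 m and contact force between the fingers and coil below 0.02 N)).
It fails at once if the headlamp was disturbed (shifted over 2 cm) (distance of headlamp from where it was at the start of the episode above 0.02 m).
It fails at once if the polish tin was disturbed (shifted over 2 cm) (distance of polish_tin from where it was at the start of the episode above 0.02 m).
It also fails if it takes over 112 s, if anything falls off the work surface, if the arm or the gripper's body presses on something with over 40 N, if the wrist force passes 120 N, or if a joint passes its speed limit or range.

ROBOT

A 7-joint arm with a two-finger parallel gripper is mounted at the origin on the work surface. World frame = base frame: x ahead of the robot, y to its left, z up, the work surface at z = 0. Lengths are in m, angles in rad, forces in N, time in s.
With the tool pointing down it reaches from about 0.425 to 0.875 m from the base axis. Payload 4.7 kg.
Tool frame: the origin (TCP) lies at the very end of the fingers, on their centre line; the grasp point (between the pads) lies 19 mm behind it; z points along the fingers, y is the line along which they close (so a half turn about z gives the same grasp; the last joint's range is limited). The gripper opens to 87 mm and grips with 3 to 60 N. Pads are 19 mm wide; open, the fingers measure 117 mm over their backs; the gripper's body (75 mm by 190 mm) begins 51 mm behind the grasp point.
Start: joints at [-1.157, 0.321, -0.07, 1.45, 0.023, 1.371, -0.057], TCP at [0.253, 0.599, 0.223] pointing down, gripper open.
Joint ranges: [-2.86, 2.86], [-0.3, 2.09], [-1.38, 1.24], [0.06, 2.45], [-1.56, 4.7], [0.09, 2.05], [-2.69, 2.69]. Speed limits (rad/s): [2.57, 2.57, 3.14, 3.14, 3.14, 3.14, 3.14].

INTERFACE

Orientations are given as a 3x3 rotation matrix whose columns are the frame's x, y, z axes.
In Python, from plant import robot, grab_frame, camera_info, state gives the robot as it stands (robot), with the cameras as plain functions and the readings as plain functions.
- The arm moves only by the shell command python3 jog.py [FORCE], which reads ROWS from standard input. ROWS is a JSON object whose key "moves" holds a list of rows, 1 to 8 of them, each of 7 numbers: dx, dy, dz in m, then a rotation vector rx, ry, rz in rad, then the finger opening in m; each row is the pose to reach, as a shift and turn from the pose commanded when the command began, along the tool's axes at that moment; what a row does not reach only later rows make up. A row lasts 1/12 s, in which the tool goes at most 0.0417 m and 0.125 rad, less where a joint would pass 70% of its speed; a pose out of reach is approached as far as the arm can. The fingers move at their own pace and stop on an object; FORCE is the grip in N (left out, the last holds). Time passes only in rows, so rows that do not move let the fingers close. It prints the time, the measured TCP pose, the force, the opening and the grip force at its end. Input that does not fit is refused with a message, and nothing moves.
- state(): the state, without advancing time (a new reading comes with each control period).
- grab_frame(name): name is "side" or "top" or "wrist"; returns the picture (384x512x3 uint8, red, green, blue); there is no depth.
- camera_info(name): a dict with "K" (3x3 intrinsics, pixels), "world_from_camera" (4x4, takes a point from camera to world coordinates). Camera axes: x right, y down, z forward; pixel columns grow to the right and rows downward; lengths in m; the calibration is good to about 2 mm. A picture is of the moment at which its call begins: read the wrist's pose just before it. camera_info takes no time and is no camera call; for the wrist camera it gives the pose at the moment of the call.
- robot.finish_job(): hands the job in; it is judged then, once.
The state is a dict: "time_s": time; "joints": joint angles; "qd": joint speeds; "effort": joint torques, N m; "ee_pos": TCP position; "eef_rot": TCP orientation; "wrist_force": force on the tool from outside, world axes, zero at the start; "wrist_torque": the same for the moment, N m; "gripper_width": finger opening in m; "gripper_force": force on a finger pad.
Only numpy, scipy, OpenCV 4.12 (cv2) and the standard library are available. Lean on these libraries where they do the work, as an engineer would, in place of code of your own. Each camera call takes 0.05 s, during which the arm holds its last target. There are 200 camera calls.

## Working session

There is one attempt and no reset: what is moved stays moved. The work goes in short steps, Python scripts to look and compute and a shell command to move; the robot and the scene stay as the last step left them, time stands still between calls to the robot, and variables do not carry over. Pictures are saved under pics/ and viewed, at most 14 in all, crops included, and the job is handed in when it is done.

```bash
ls; mkdir -p pics
python3 - <<'E'
from plant import robot, grab_frame, camera_info, state
import cv2,numpy as np
s=state();print(s['time_s'],s['ee_pos'],s['eef_rot'],s['gripper_width'])
for n in('top','side'):
    cv2.imwrite(f'pics/{n}0.png',cv2.cvtColor(grab_frame(n),cv2.COLOR_RGB2BGR))
    c=camera_info(n);print(n,np.round(c['K'],1).tolist(),np.round(c['world_from_camera'],3).tolist())
E
```

```text
jog.py
pics
plant.py
0.0 [0.2528593  0.59820509 0.22145729] [[-9.21143515e-01  3.89222617e-01 -6.16086971e-04]
 [ 3.89223080e-01  9.21141744e-01 -1.81117500e-03]
 [-1.37446848e-04 -1.90814738e-03 -9.99998170e-01]] 0.08684324692323096
top [[496.5, 0.0, 260.0], [0.0, 496.5, 199.5], [0.0, 0.0, 1.0]] [[-0.004, -0.979, 0.202, 0.139], [-1.0, 0.005, 0.004, -0.006], [-0.005, -0.202, -0.979, 1.785], [0.0, 0.0, 0.0, 1.0]]
side [[397.3, 0.0, 260.7], [0.0, 397.3, 188.6], [0.0, 0.0, 1.0]] [[0.968, -0.173, 0.183, 0.283], [-0.251, -0.598, 0.761, -0.955], [-0.022, -0.783, -0.622, 0.82], [0.0, 0.0, 0.0, 1.0]]
```

View pics/top0.png

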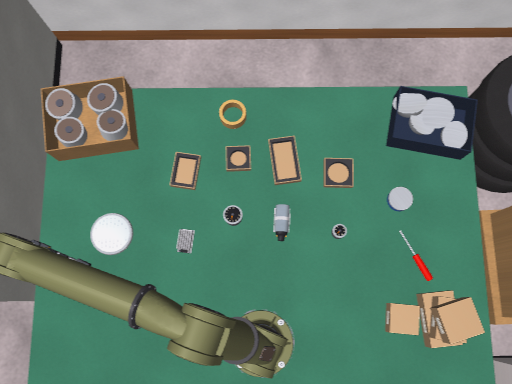

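View pics/side0.png

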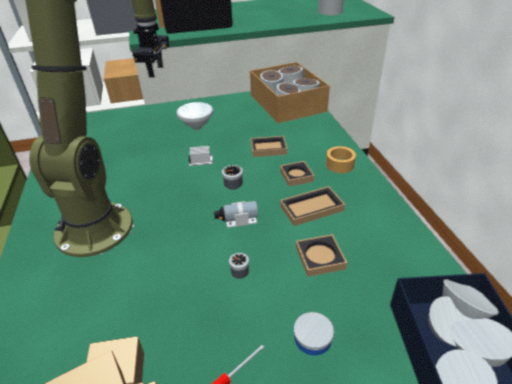

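The top view shows the boxes: short (185,170), small round (238,158), long (285,160) and large round (338,172). It also shows the parts: regulator (186,240), large gauge (232,214), coil (282,222) with its tower toward the robot, and small gauge (340,231). The headlamp is at (111,234) and the tin at (400,199). The side view agrees.

```bash
cat > h.py <<'E'
from plant import robot, grab_frame, camera_info, state
import cv2,numpy as np
def cast(info,uv,z):
    uv=np.atleast_2d(uv).astype(float);K=info['K'];T=np.array(info['world_from_camera'])
    d=np.c_[uv,np.ones(len(uv))]@np.linalg.inv(K).T@T[:3,:3].T
    o=T[:3,3];return (o+d*((z-o[2])/d[:,2])[:,None])[:,:2]
def shot(n,name=None):
    i=camera_info(n);im=cv2.cvtColor(grab_frame(n),cv2.COLOR_RGB2BGR)
    if name: cv2.imwrite(f'pics/{name}.png',im)
    return i,im
def delta(x,y,z,yaw=None):
    "tool-frame shift to world target; yaw = desired world angle of finger closing line (mod pi)"
    s=state();R=np.array(s['eef_rot']);d=R.T@(np.array([x,y,z])-s['ee_pos'])
    a=np.arctan2(R[1,1],R[0,1]);r=None
    if yaw is not None: r=-((yaw-a+np.pi/2)%np.pi-np.pi/2)  # tool z down
    print('shift',np.round(d,4),'rz',r,'j7',round(s['joints'][6],2),'t',s['time_s'])
E
python3 - <<'E'
from h import *
i=camera_info('wrist');T=i['world_from_camera'];s=state()
R=np.array(s['eef_rot']);print(np.round(i['K'],1).tolist());print(np.round(R.T@T[:3,:3],3),np.round(R.T@(T[:3,3]-s['ee_pos']),3))
im=cv2.imread('pics/top0.png');t=camera_info('top')
for n,p in dict(short=(185,170),smallb=(238,158),longb=(285,160),largeb=(338,172),reg=(186,240),lg=(232,214),coil=(282,222),sg=(340,231),lamp=(111,234),tin=(400,199)).items(): print(n,np.round(cast(t,p,.03),3))
hsv=cv2.cvtColor(im,cv2.COLOR_BGR2HSV);print(hsv[200,280],hsv[170,175],hsv[160,285])
cv2.imwrite('pics/top0c.png',cv2.resize(im[130:260,160:360],None,fx=4,fy=4,interpolation=cv2.INTER_CUBIC))
E
```

```text
[[291.1, 0.0, 256.5], [0.0, 291.1, 191.2], [0.0, 0.0, 1.0]]
[[ 0.001 -0.958 -0.286]
 [ 1.     0.001 -0.   ]
 [ 0.001 -0.286  0.958]] [ 0.079  0.001 -0.162]
short [[0.613 0.274]]
smallb [[0.658 0.081]]
longb [[ 0.649 -0.092]]
largeb [[ 0.602 -0.285]]
reg [[0.356 0.264]]
lg [[0.449 0.101]]
coil [[ 0.419 -0.078]]
sg [[ 0.386 -0.284]]
lamp [[0.379 0.532]]
tin [[ 0.501 -0.504]]
[ 78 124 128] [126  19  66] [ 15  95 211]
```

View pics/top0c.png

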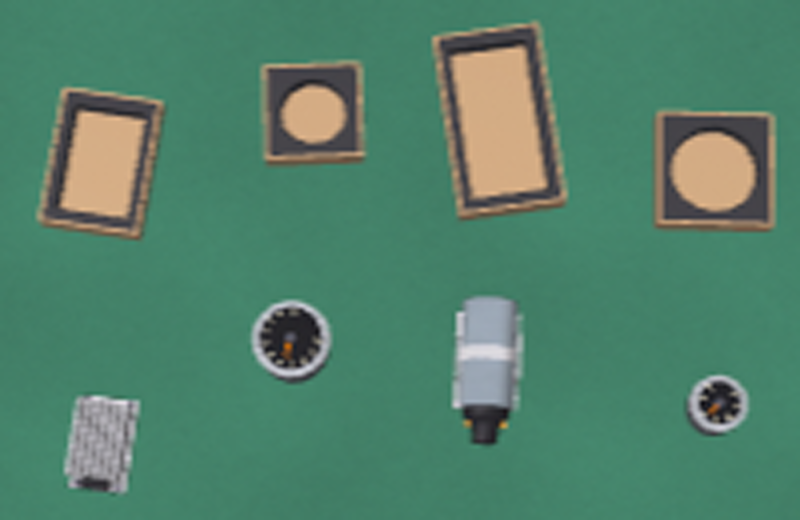

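The enlarged top view shows each box as a card rim with dark foam and a brown floor. The gauges show chrome rings, the regulator tilts slightly, and the coil lies along roughly x with its tower toward the robot.

Run:
```python
from h import *
im=cv2.imread('pics/top0.png');t=camera_info('top');F=4
big=cv2.resize(im,None,fx=F,fy=F,interpolation=cv2.INTER_CUBIC)
h,s,v=cv2.split(cv2.cvtColor(big,cv2.COLOR_BGR2HSV))
green=((h>60)&(h<95)&(s>70))
def meas(n,p,r,mask,z,circ=False):
    m=np.zeros_like(h);x,y=np.array(p)*F;R=r*F
    m[y-R:y+R,x-R:x+R]=(mask[y-R:y+R,x-R:x+R]*255)
    c=max(cv2.findContours(m,cv2.RETR_EXTERNAL,cv2.CHAIN_APPROX_NONE)[0],key=cv2.contourArea).reshape(-1,2)
    w=cast(t,(c+.5)/F-.5,z).astype(np.float32)*1000
    if circ: e=cv2.fitEllipse(w);print(n,'ell',np.round(e[0],1),np.round(e[1],1))
    q=cv2.minAreaRect(w);b=cv2.boxPoints(q);e=[b[1]-b[0],b[2]-b[1]];L=max(e,key=np.linalg.norm)
    print(n,'rect c',np.round(q[0],1),'size',np.round(sorted(q[1]),1),'long axis deg',round(np.degrees(np.arctan2(L[1],L[0]))%180,1))
dark=(v<115)&(s<90)&~green
for n,p,r in (('short',(185,170),24),('smallb',(238,158),20),('longb',(285,160),30),('largeb',(338,172),22)):
    meas(n,p,r,dark,.024); meas(n+' out',p,r,~green,.026)
    meas(n+' floor',p,r,(h<25)&(s>60)&(v>190),.008,True)
meas('lg',(232,214),18,~green&(v>125),.056,True)
meas('sg',(340,231),14,~green&(v>125),.050,True)
meas('reg',(186,240),18,~green,.03)
meas('coil',(282,222),26,~green,.03)
meas('coilcan',(282,222),26,~green&(v>100),.03)
```

```text
short rect c [610.9 273.6] size [ 94.3 131. ] long axis deg 171.4
short out rect c [613.7 275.6] size [100.1 136.8] long axis deg 171.2
short floor ell [617.1 276.8] [ 65.8 110.2]
short floor rect c [616.9 277. ] size [59.7 92.9] long axis deg 171.3
smallb rect c [662.5  82.1] size [82.7 83.2] long axis deg 92.1
smallb out rect c [659.4  81.5] size [95.5 99.8] long axis deg 1.9
smallb floor ell [663.6  81.7] [50.4 53. ]
smallb floor rect c [663.7  81.7] size [50.2 53.1] long axis deg 89.7
longb rect c [655.  -90.3] size [ 90.5 166.4] long axis deg 7.6
longb out rect c [652.1 -89.9] size [104.9 180.9] long axis deg 7.6
longb floor ell [655.5 -89.8] [ 72.8 167.1]
longb floor rect c [655.6 -89.7] size [ 66.8 136.7] long axis deg 7.8
largeb rect c [ 605.4 -287.6] size [96.5 99.3] long axis deg 178.2
largeb out rect c [ 602.8 -286.3] size [112.7 114.8] long axis deg 178.3
largeb floor ell [ 606.6 -287.6] [69.3 72.3]
largeb floor rect c [ 607. -288.] size [70.8 71.1] long axis deg 88.2
lg ell [443.8  98.5] [68.1 70.6]
lg rect c [443.5  99.1] size [69.  69.4] long axis deg 134.5
sg ell [ 385.1 -278.2] [50.  52.3]
sg rect c [ 385.3 -278.3] size [50.8 51. ] long axis deg 43.7
reg rect c [354.5 268.2] size [59.2 84.9] long axis deg 172.6
coil rect c [419.6 -76. ] size [ 61.8 133.6] long axis deg 176.2
coilcan rect c [434.4 -77. ] size [ 61.8 103.9] long axis deg 176.2
```

Run:
```python
from h import *
delta(.354,.268,.22,np.radians(82.6))
```

```text
shift [-0.2217 -0.2648  0.002 ] rz -0.27066192746320317 j7 -0.06 t 0.1
```

```bash
echo '{"moves": [[-0.11,-0.132,0,0,0,-0.13,0.087],[-0.11,-0.132,0,0,0,-0.27,0.087],[-0.11,-0.132,0,0,0,-0.27,0.087],[-0.11,-0.132,0,0,0,-0.27,0.087],[-0.222,-0.265,0,0,0,-0.27,0.087],[-0.222,-0.265,0,0,0,-0.27,0.087],[-0.222,-0.265,0,0,0,-0.27,0.087],[-0.222,-0.265,0,0,0,-0.27,0.087]]}' | python3 jog.py 20
python3 - <<'E'
from h import *
delta(.354,.268,.22,np.radians(82.6))
E
```

```text
time_s: 0.77
ee_pos: [0.3507, 0.2778, 0.2222]
eef_rot: [[-0.992, 0.129, -0.0], [0.129, 0.992, 0.0], [0.0, -0.0, -1.0]]
wrist_force: [0.8, -0.1, -0.1]
gripper_width: 0.087
gripper_force: 0.0
shift [-0.0045 -0.0093  0.0022] rz -0.0005100994310647256 j7 0.7 t 0.7667
```

```bash
echo '{"moves": [[-0.0045,-0.009,0,0,0,0,0.087],[-0.0045,-0.009,0,0,0,0,0.087],[-0.0045,-0.009,0,0,0,0,0.087]]}' | python3 jog.py
python3 - <<'E'
from h import *
print(state()['ee_pos']);shot('wrist','w1')
E
```

```text
time_s: 1.02
ee_pos: [0.3539, 0.2706, 0.2226]
eef_rot: [[-0.991, 0.131, -0.0], [0.131, 0.991, 0.001], [0.0, 0.001, -1.0]]
wrist_force: [-1.1, 0.2, -0.1]
gripper_width: 0.0871
gripper_force: 0.0
[0.35393132 0.27058046 0.22258613]
```

View pics/w1.png

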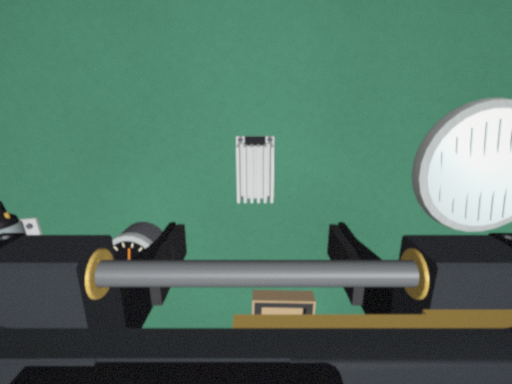

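The wrist view shows the regulator at (255,170), well aligned with the jaws, with its foot plate at (255,141) on the robot side. The gripper covers the lower third of the picture.

Run:
```python
from h import *
im=cv2.imread('pics/w1.png');t=camera_info('wrist')
h,s,v=cv2.split(cv2.cvtColor(im,cv2.COLOR_BGR2HSV))
def reg(mask,z):
    m=np.zeros_like(h);m[120:215,220:290]=mask[120:215,220:290]*255
    c=max(cv2.findContours(m,cv2.RETR_EXTERNAL,cv2.CHAIN_APPROX_NONE)[0],key=cv2.contourArea).reshape(-1,2)
    w=cast(t,c,z).astype(np.float32)*1000;q=cv2.minAreaRect(w);print(z,np.round(q,1) if 0 else q, w.min(0),w.max(0))
g=(h>60)&(h<95)&(s>70)
reg(~g,.006);reg(~g,.048);reg(~g&(v>150),.048)
delta(.354,.268,.02,None)
```

```text
0.006 ((358.24200439453125, 269.0928955078125), (52.101436614990234, 92.78402709960938), 83.46721649169922) [309.53662 238.17522] [406.98746 299.7576 ]
0.048 ((349.09228515625, 270.5753479003906), (46.32121276855469, 82.49041748046875), 83.46720123291016) [305.79034 243.08774] [392.42984 297.8381 ]
0.048 ((349.1000671386719, 270.574462890625), (46.32121276855469, 82.47474670410156), 83.46720123291016) [305.93567 243.08774] [392.42984 297.8381 ]
shift [-0.001  -0.0036  0.2025] rz None j7 0.72 t 1.0667
```

```bash
echo '{"moves": [[-0.002,-0.002,0.1,0,0,0.0,0.087],[-0.002,-0.002,0.1,0,0,0,0.087],[-0.002,-0.002,0.1,0,0,0,0.087],[-0.002,-0.002,0.2,0,0,0,0.087],[-0.002,-0.002,0.2,0,0,0,0.087],[-0.002,-0.002,0.203,0,0,0,0.087],[-0.002,-0.002,0.203,0,0,0,0.087],[-0.002,-0.002,0.203,0,0,0,0.087]]}' | python3 jog.py
echo '{"moves": [[0,0,0,0,0,0,0.087],[0,0,0,0,0,0,0.03],[0,0,0,0,0,0,0.03],[0,0,0,0,0,0,0.03],[0,0,0,0,0,0,0.03],[0,0,0,0,0,0,0.03],[0,0,0,0,0,0,0.03],[0,0,0,0,0,0,0.03]]}' | python3 jog.py 25
```

```text
time_s: 1.73
ee_pos: [0.3545, 0.2691, 0.0187]
eef_rot: [[-0.992, 0.127, -0.002], [0.127, 0.992, -0.002], [0.002, -0.002, -1.0]]
wrist_force: [1.2, 0.4, 0.6]
gripper_width: 0.0867
gripper_force: 0.0
time_s: 2.4
ee_pos: [0.3558, 0.2683, 0.0197]
eef_rot: [[-0.992, 0.13, 0.0], [0.13, 0.992, 0.0], [-0.0, 0.0, -1.0]]
wrist_force: [0.3, -0.2, 0.3]
gripper_width: 0.0484
gripper_force: 0.0
```

```bash
echo '{"moves": [[0,0,0,0,0,0,0.03],[0,0,0,0,0,0,0.03],[0,0,0,0,0,0,0.03],[0,0,0,0,0,0,0.03]]}' | python3 jog.py 25
echo '{"moves": [[0,0,-0.02,0,0,0,0.03],[0,0,-0.04,0,0,0,0.03],[0,0,-0.07,0,0,0,0.03],[0,0,-0.1,0,0,0,0.03],[0,0,-0.1,0,0,0,0.03],[0,0,-0.1,0,0,0,0.03]]}' | python3 jog.py 25
python3 - <<'E'
from h import *
delta(.615,.2755,.12,np.radians(81.3))
E
```

```text
time_s: 2.73
ee_pos: [0.3558, 0.2682, 0.0196]
eef_rot: [[-0.992, 0.13, -0.0], [0.13, 0.992, -0.0], [0.0, -0.0, -1.0]]
wrist_force: [-0.9, -0.5, 0.8]
gripper_width: 0.0439
gripper_force: 25.0
time_s: 3.23
ee_pos: [0.3565, 0.269, 0.1207]
eef_rot: [[-0.992, 0.129, 0.002], [0.129, 0.992, 0.002], [-0.002, 0.003, -1.0]]
wrist_force: [-0.6, -0.6, -3.4]
gripper_width: 0.044
gripper_force: 25.0
shift [-0.2555  0.0399  0.0013] rz 0.02206910763680403 j7 0.73 t 3.2333
```

```bash
echo '{"moves": [[-0.03,0.005,0,0,0,0.02,0.03],[-0.07,0.01,0,0,0,0.02,0.03],[-0.11,0.018,0,0,0,0.02,0.03],[-0.15,0.024,0,0,0,0.02,0.03],[-0.19,0.03,0,0,0,0.02,0.03],[-0.23,0.036,0,0,0,0.02,0.03],[-0.256,0.041,0,0,0,0.02,0.03],[-0.256,0.041,0,0,0,0.02,0.03]]}' | python3 jog.py 25
echo '{"moves": [[0,0,0,0,0,0,0.03],[0,0,0,0,0,0,0.03],[0,0,0,0,0,0,0.03]]}' | python3 jog.py 25
python3 - <<'E'
from h import *
delta(.616,.277,.0281,np.radians(81.3))
print(state()['ee_pos']);
i,im=shot('wrist','w2');cv2.imwrite('pics/t2.png',cv2.resize(shot('top')[1][120:220,140:240],None,fx=4,fy=4,interpolation=cv2.INTER_CUBIC))
E
```

```text
time_s: 3.9
ee_pos: [0.6192, 0.273, 0.1157]
eef_rot: [[-0.988, 0.153, 0.001], [0.153, 0.988, -0.004], [-0.001, -0.004, -1.0]]
wrist_force: [-0.5, -1.2, -2.7]
gripper_width: 0.0437
gripper_force: 25.0
time_s: 4.15
ee_pos: [0.6129, 0.2762, 0.1182]
eef_rot: [[-0.989, 0.148, -0.003], [0.148, 0.989, -0.001], [0.003, -0.001, -1.0]]
wrist_force: [-0.3, 1.0, -3.0]
gripper_width: 0.0436
gripper_force: 25.0
shift [-0.0032  0.0014  0.0901] rz 0.003247745469392882 j7 1.03 t 4.15
[0.61288043 0.27615362 0.11818207]
```

View pics/w2.png

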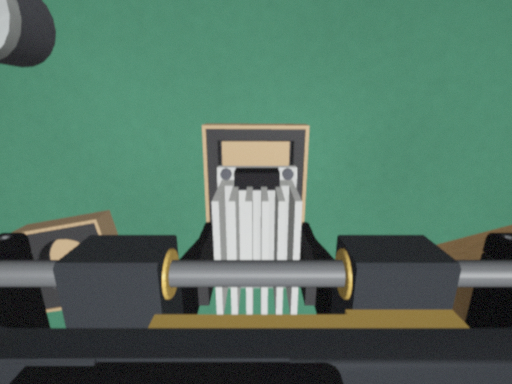

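The wrist view shows the regulator centred over the short box. The rim's near corners are at (203,126) and (308,126), and the cut-out's near edge is at about row 141, columns 220–291.

Run:
```python
from h import *
t=camera_info('wrist')
a=cast(t,[(203,126),(308,126)],.026)*1000;f=a.mean(0);ax=np.radians(171.3);d=-np.array([np.cos(ax),np.sin(ax)])
print(a,f, f+d*64)
b=cast(t,[(220,141),(291,141)],.008)*1000;print(b,b.mean(0)+d*50, np.linalg.norm(b[0]-b[1]))
c=cast(t,[(217,167),(297,167)],.0985+.006)*1000;print('part foot',c,c.mean(0)+d*42)
```

```text
[[546.62165873 240.67791742]
 [559.85322309 329.82298134]] [553.23744091 285.25044938] [616.50104967 275.56975688]
[[563.1118427  250.24507938]
 [572.8266359  315.70998224]] [617.39393364 275.4144898 ] 66.1818004759684
part foot [[569.02787822 259.12148718]
 [576.29194808 308.0898212 ]] [614.1766564  277.25269974]
```

```bash
echo '{"moves": [[-0.003,-0.001,0.02,0,0,0,0.03],[-0.003,-0.001,0.04,0,0,0,0.03],[-0.003,-0.001,0.06,0,0,0,0.03],[-0.003,-0.001,0.075,0,0,0,0.03],[-0.003,-0.001,0.083,0,0,0,0.03],[-0.003,-0.001,0.088,0,0,0,0.03],[-0.003,-0.001,0.088,0,0,0,0.03],[-0.003,-0.001,0.088,0,0,0,0.03]]}' | python3 jog.py 25
echo '{"moves": [[0,0,0,0,0,0,0.03],[0,0,0,0,0,0,0.03]]}' | python3 jog.py 25
```

```text
time_s: 4.92
ee_pos: [0.6181, 0.2748, 0.0325]
eef_rot: [[-0.989, 0.149, 0.001], [0.149, 0.989, 0.001], [-0.001, 0.001, -1.0]]
wrist_force: [1.0, 0.1, -2.7]
gripper_width: 0.0437
gripper_force: 25.0
time_s: 5.08
ee_pos: [0.6186, 0.2748, 0.033]
eef_rot: [[-0.989, 0.149, 0.002], [0.149, 0.989, 0.001], [-0.002, 0.001, -1.0]]
wrist_force: [0.3, 0.4, -2.5]
gripper_width: 0.0439
gripper_force: 25.0
```

```bash
echo '{"moves": [[0,0,0.002,0,0,0,0.03],[0,0,0.004,0,0,0,0.03],[0,0,0.005,0,0,0,0.03],[0,0,0.005,0,0,0,0.03],[0,0,0.005,0,0,0,0.03]]}' | python3 jog.py 25
```

```text
time_s: 5.5
ee_pos: [0.6182, 0.2747, 0.0277]
eef_rot: [[-0.989, 0.149, 0.001], [0.149, 0.989, 0.001], [-0.001, 0.001, -1.0]]
wrist_force: [-1.6, -1.5, 4.6]
gripper_width: 0.0439
gripper_force: 25.0
```

```bash
echo '{"moves": [[0,0,0,0,0,0,0.06],[0,0,0,0,0,0,0.06],[0,0,0,0,0,0,0.06],[0,0,0,0,0,0,0.06],[0,0,-0.03,0,0,0,0.06],[0,0,-0.06,0,0,0,0.087],[0,0,-0.1,0,0,0,0.087],[0,0,-0.14,0,0,0,0.087]]}' | python3 jog.py 25
python3 - <<'E'
from h import *
shot('wrist','w3');delta(.444,.0985,.2)
E
```

```text
time_s: 6.17
ee_pos: [0.6169, 0.274, 0.167]
eef_rot: [[-0.989, 0.149, -0.002], [0.149, 0.989, -0.001], [0.002, -0.001, -1.0]]
wrist_force: [1.5, 0.3, 0.1]
gripper_width: 0.0729
gripper_force: 0.0
shift [ 0.1488 -0.2018 -0.0254] rz None j7 1.03 t 6.2167
```

View pics/w3.png

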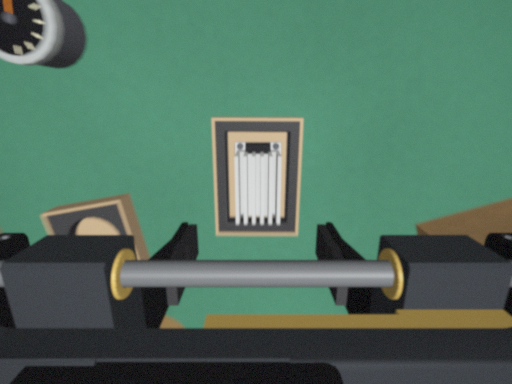

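The regulator sits centred on the cut-out floor, with the box at (257,177) and the part at (258,183). Next is the large gauge.

```bash
echo '{"moves": [[0.02,-0.03,-0.02,0,0,0,0.087],[0.045,-0.06,-0.035,0,0,0,0.087],[0.065,-0.09,-0.035,0,0,0,0.087],[0.09,-0.12,-0.035,0,0,0,0.087],[0.11,-0.15,-0.035,0,0,0,0.087],[0.13,-0.18,-0.035,0,0,0,0.087],[0.149,-0.202,-0.035,0,0,0,0.087],[0.149,-0.202,-0.035,0,0,0,0.087]]}' | python3 jog.py
echo '{"moves": [[0,0,0,0,0,0,0.087],[0,0,0,0,0,0,0.087],[0,0,0,0,0,0,0.087]]}' | python3 jog.py
cat >> h.py <<'E'
def bright_circle(name,z,box):
    i,im=shot('wrist',name);h,s,v=cv2.split(cv2.cvtColor(im,cv2.COLOR_BGR2HSV))
    x0,y0,x1,y1=box;m=np.zeros_like(h);m[y0:y1,x0:x1]=(((v>125)&(s<60))*255)[y0:y1,x0:x1]
    c=max(cv2.findContours(m,cv2.RETR_EXTERNAL,cv2.CHAIN_APPROX_NONE)[0],key=cv2.contourArea).reshape(-1,2)
    w=cast(i,c,z).astype(np.float32)*1000;print('px',c.min(0),c.max(0),'ell',cv2.fitEllipse(w),'circ',cv2.minEnclosingCircle(w))
E
python3 - <<'E'
from h import *
delta(.444,.0985,.03);bright_circle('w4',.058,(150,60,360,225))
E
```

```text
time_s: 6.88
ee_pos: [0.437, 0.0928, 0.2012]
eef_rot: [[-0.988, 0.154, -0.002], [0.154, 0.988, 0.0], [0.002, -0.0, -1.0]]
wrist_force: [-0.0, -0.8, -0.3]
gripper_width: 0.0868
gripper_force: 0.0
time_s: 7.13
ee_pos: [0.441, 0.0979, 0.2016]
eef_rot: [[-0.989, 0.148, 0.001], [0.148, 0.989, 0.0], [-0.001, 0.0, -1.0]]
wrist_force: [-1.4, 0.1, 1.0]
gripper_width: 0.0866
gripper_force: 0.0
shift [-0.0027  0.001   0.1716] rz None j7 1.12 t 7.1333
px [224 149] [287 210] ell ((441.572509765625, 97.80419921875), (67.47718048095703, 68.2320556640625), 82.53054809570312) circ ((441.57952880859375, 97.5830078125), 34.69312286376953)
```

View pics/w4.png

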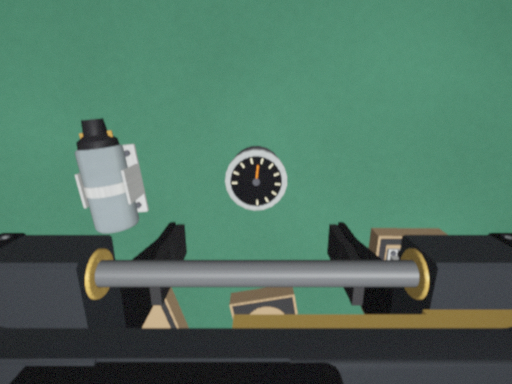

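The large gauge is at (256,180), which gives (0.4416, 0.0978), directly under the TCP.

```bash
echo '{"moves": [[0,0,0.04,0,0,0,0.087],[0,0,0.08,0,0,0,0.087],[0,0,0.12,0,0,0,0.087],[0,0,0.15,0,0,0,0.087],[0,0,0.165,0,0,0,0.087],[0,0,0.171,0,0,0,0.087],[0,0,0.171,0,0,0,0.087],[0,0,0.171,0,0,0,0.05]]}' | python3 jog.py
echo '{"moves": [[0,0,0,0,0,0,0.05],[0,0,0,0,0,0,0.05],[0,0,0,0,0,0,0.05],[0,0,0,0,0,0,0.05],[0,0,0,0,0,0,0.05],[0,0,0,0,0,0,0.05],[0,0,0,0,0,0,0.05],[0,0,0,0,0,0,0.05]]}' | python3 jog.py 25
echo '{"moves": [[0,0,-0.02,0,0,0,0.05],[0,0,-0.04,0,0,0,0.05],[0,0,-0.07,0,0,0,0.05],[0,0,-0.1,0,0,0,0.05],[0,0,-0.1,0,0,0,0.05],[0,0,-0.1,0,0,0,0.05]]}' | python3 jog.py 25
python3 - <<'E'
from h import *
delta(.6055,-.2875,.13)
E
```

```text
time_s: 7.85
ee_pos: [0.4412, 0.0973, 0.0311]
eef_rot: [[-0.989, 0.149, 0.001], [0.149, 0.989, -0.0], [-0.001, -0.0, -1.0]]
wrist_force: [-0.1, -0.2, 0.4]
gripper_width: 0.0846
gripper_force: 0.0
time_s: 8.52
ee_pos: [0.4413, 0.0972, 0.0317]
eef_rot: [[-0.989, 0.149, 0.002], [0.149, 0.989, 0.001], [-0.002, 0.001, -1.0]]
wrist_force: [-0.5, -1.2, 6.9]
gripper_width: 0.0666
gripper_force: 25.0
time_s: 9.02
ee_pos: [0.441, 0.0972, 0.1316]
eef_rot: [[-0.989, 0.149, 0.003], [0.149, 0.989, 0.002], [-0.002, 0.002, -1.0]]
wrist_force: [-0.3, -0.8, -4.2]
gripper_width: 0.0672
gripper_force: 25.0
shift [-0.2201 -0.3559  0.0014] rz None j7 1.13 t 9.0167
```

```bash
echo '{"moves": [[-0.015,-0.025,0,0,0,0,0.05],[-0.035,-0.056,0,0,0,0,0.05],[-0.055,-0.09,0,0,0,0,0.05],[-0.075,-0.121,0,0,0,0,0.05],[-0.095,-0.154,0,0,0,0,0.05],[-0.115,-0.186,0,0,0,0,0.05],[-0.135,-0.218,0,0,0,0,0.05],[-0.155,-0.25,0,0,0,0,0.05]]}' | python3 jog.py 25
echo '{"moves": [[-0.02,-0.033,0,0,0,0,0.05],[-0.04,-0.066,0,0,0,0,0.05],[-0.055,-0.092,0,0,0,0,0.05],[-0.065,-0.106,0,0,0,0,0.05],[-0.065,-0.106,0,0,0,0,0.05],[-0.065,-0.106,0,0,0,0,0.05],[-0.065,-0.106,0,0,0,0,0.05]]}' | python3 jog.py 25
python3 - <<'E'
from h import *
delta(.6055,-.2875,.04);shot('wrist','w5')
E
```

```text
time_s: 9.68
ee_pos: [0.5549, -0.1747, 0.1279]
eef_rot: [[-0.989, 0.149, -0.004], [0.149, 0.989, 0.001], [0.004, 0.0, -1.0]]
wrist_force: [0.6, 0.6, -2.6]
gripper_width: 0.0666
gripper_force: 25.0
time_s: 10.27
ee_pos: [0.6035, -0.2863, 0.1282]
eef_rot: [[-0.989, 0.149, -0.004], [0.149, 0.989, 0.002], [0.004, 0.002, -1.0]]
wrist_force: [-0.4, 1.3, -3.6]
gripper_width: 0.0669
gripper_force: 25.0
shift [-0.0025 -0.001   0.0882] rz None j7 2.02 t 10.2667
```

View pics/w5.png

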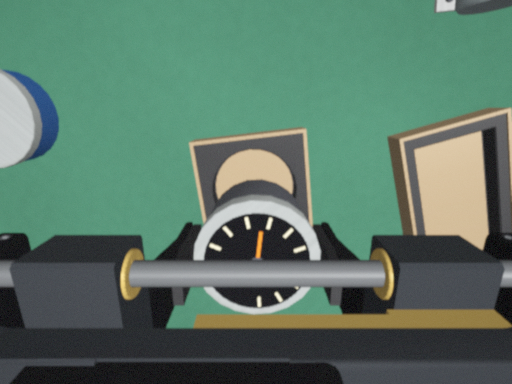

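The wrist view shows the held gauge, level, at (257,253). The box's near rim corners are at (191,142) and (306,129).

Run:
```python
from h import *
t=camera_info('wrist')
a=cast(t,[(191,142),(306,129)],.026)*1000;e=a[1]-a[0];L=np.linalg.norm(e);e/=L;d=np.array([e[1],-e[0]])
print(a,L,a.mean(0)+d*53,'alt',a.mean(0)-d*53)
```

```text
[[ 549.56870173 -336.69791969]
 [ 553.3533388  -232.71012022]] 104.05664763284474 [ 604.42595329 -286.63167926] alt [ 498.49608725 -282.77636065]
```

```bash
echo '{"moves": [[-0.002,-0.001,0.02,0,0,0,0.05],[-0.002,-0.001,0.04,0,0,0,0.05],[-0.002,-0.001,0.06,0,0,0,0.05],[-0.002,-0.001,0.073,0,0,0,0.05],[-0.002,-0.001,0.08,0,0,0,0.05],[-0.002,-0.001,0.084,0,0,0,0.05],[-0.002,-0.001,0.086,0,0,0,0.05],[-0.002,-0.001,0.086,0,0,0,0.05]]}' | python3 jog.py 25
echo '{"moves": [[0,0,0,0,0,0,0.05],[0,0,0.001,0,0,0,0.05],[0,0,0.001,0,0,0,0.05]]}' | python3 jog.py 25
```

```text
time_s: 10.98
ee_pos: [0.6069, -0.2892, 0.0451]
eef_rot: [[-0.989, 0.149, 0.001], [0.149, 0.989, -0.0], [-0.001, -0.0, -1.0]]
wrist_force: [0.1, 0.2, -2.7]
gripper_width: 0.0671
gripper_force: 25.0
time_s: 11.23
ee_pos: [0.6069, -0.2895, 0.0443]
eef_rot: [[-0.989, 0.149, 0.001], [0.149, 0.989, -0.0], [-0.001, -0.0, -1.0]]
wrist_force: [0.4, 0.1, -2.6]
gripper_width: 0.067
gripper_force: 25.0
```

```bash
echo '{"moves": [[0.001,0.002,0.002,0,0,0,0.05],[0.001,0.002,0.004,0,0,0,0.05],[0.001,0.002,0.005,0,0,0,0.05],[0.001,0.002,0.005,0,0,0,0.05],[0.001,0.002,0.005,0,0,0,0.05]]}' | python3 jog.py 25
```

```text
time_s: 11.65
ee_pos: [0.606, -0.2867, 0.0399]
eef_rot: [[-0.989, 0.149, 0.001], [0.149, 0.989, 0.001], [-0.0, 0.001, -1.0]]
wrist_force: [-3.4, 2.5, 6.8]
gripper_width: 0.0671
gripper_force: 25.0
```

Contact. Release, rise, and look.

```bash
echo '{"moves": [[0,0,0,0,0,0,0.08],[0,0,0,0,0,0,0.08],[0,0,0,0,0,0,0.08],[0,0,0,0,0,0,0.08],[0,0,-0.02,0,0,0,0.087],[0,0,-0.06,0,0,0,0.087],[0,0,-0.1,0,0,0,0.087],[0,0,-0.14,0,0,0,0.087]]}' | python3 jog.py 25
python3 - <<'E'
from h import *
bright_circle('w6',.066,(150,60,360,225));delta(.3853,-.2783,.2)
t=camera_info('wrist');print(t['world_from_camera'][:3,3])
E
```

```text
time_s: 12.32
ee_pos: [0.6054, -0.2871, 0.1797]
eef_rot: [[-0.989, 0.15, -0.001], [0.15, 0.989, -0.0], [0.001, -0.0, -1.0]]
wrist_force: [1.0, -0.8, 0.2]
gripper_width: 0.0865
gripper_force: 0.0
px [223 122] [306 224] ell ((601.2710571289062, -274.2305908203125), (79.08866119384766, 109.93321228027344), 68.54644012451172) circ ((594.9036254882812, -277.3342590332031), 60.40290451049805)
shift [ 0.2232 -0.0224 -0.0131] rz None j7 2.0 t 12.3667
[ 0.52991004 -0.27618021  0.35072206]
```

View pics/w6.png

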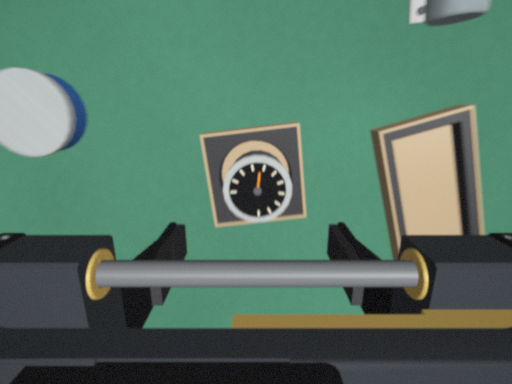

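The large gauge sits in its cut-out, ring centred at (257,187) in a box centred at about (253,175), a shift consistent with parallax. Next is the small gauge.

```bash
python3 - <<'E'
from h import *
print(cast(camera_info('wrist'),(257,187.5),.066))
E
echo '{"moves": [[0.03,-0.003,-0.02,0,0,0,0.087],[0.07,-0.007,-0.02,0,0,0,0.087],[0.11,-0.011,-0.02,0,0,0,0.087],[0.15,-0.015,-0.02,0,0,0,0.087],[0.19,-0.019,-0.02,0,0,0,0.087],[0.21,-0.021,-0.02,0,0,0,0.087],[0.223,-0.022,-0.02,0,0,0,0.087],[0.223,-0.022,-0.02,0,0,0,0.087]]}' | python3 jog.py
echo '{"moves": [[0,0,0,0,0,0,0.087],[0,0,0,0,0,0,0.087],[0,0,0,0,0,0,0.087]]}' | python3 jog.py
python3 - <<'E'
from h import *
delta(.3853,-.2783,.027);bright_circle('w7',.052,(200,120,320,225));print(state()['ee_pos'])
E
```

```text
[[ 0.61382134 -0.28933962]]
time_s: 13.03
ee_pos: [0.3795, -0.276, 0.1986]
eef_rot: [[-0.988, 0.152, 0.001], [0.152, 0.988, 0.002], [-0.001, 0.002, -1.0]]
wrist_force: [1.0, 0.8, 0.4]
gripper_width: 0.087
gripper_force: 0.0
time_s: 13.28
ee_pos: [0.3831, -0.2756, 0.1985]
eef_rot: [[-0.989, 0.148, -0.0], [0.148, 0.989, -0.001], [-0.0, -0.001, -1.0]]
wrist_force: [-0.4, -0.5, 1.0]
gripper_width: 0.0868
gripper_force: 0.0
shift [-0.0026 -0.0022  0.1715] rz None j7 1.94 t 13.2833
px [230 157] [275 201] ell ((382.61395263671875, -279.19140625), (49.632408142089844, 50.244102478027344), 73.6666259765625) circ ((382.6201171875, -278.9637145996094), 25.65566635131836)
[ 0.38293165 -0.27557948  0.19842507]
```

```bash
python3 - <<'E'
from h import *
i=camera_info('wrist');T=i['world_from_camera'].copy();T[:3,3]=[.5299,-.2762,.345];i['world_from_camera']=T
print(cast(i,(257,187.5),.066),cast(i,[(200,135),(299,124),(306,216),(215,226)],.026).mean(0))
E
echo '{"moves": [[0,-0.0035,0.04,0,0,0,0.087],[0,-0.0035,0.08,0,0,0,0.087],[0,-0.0035,0.12,0,0,0,0.087],[0,-0.0035,0.15,0,0,0,0.087],[0,-0.0035,0.165,0,0,0,0.087],[0,-0.0035,0.171,0,0,0,0.087],[0,-0.0035,0.171,0,0,0,0.087],[0,-0.0035,0.171,0,0,0,0.03]]}' | python3 jog.py
echo '{"moves": [[0,0,0,0,0,0,0.03],[0,0,0,0,0,0,0.03],[0,0,0,0,0,0,0.03],[0,0,0,0,0,0,0.03],[0,0,0,0,0,0,0.03],[0,0,0,0,0,0,0.03],[0,0,0,0,0,0,0.03],[0,0,0,0,0,0,0.03]]}' | python3 jog.py 20
echo '{"moves": [[0,0,0,0,0,0,0.03],[0,0,0,0,0,0,0.03],[0,0,0,0,0,0,0.03]]}' | python3 jog.py 20
```

```text
[[ 0.60820923 -0.28783639]] [ 0.60737639 -0.29000537]
time_s: 14.0
ee_pos: [0.3822, -0.2796, 0.028]
eef_rot: [[-0.989, 0.149, 0.0], [0.149, 0.989, -0.001], [-0.0, -0.001, -1.0]]
wrist_force: [0.2, 0.1, 0.1]
gripper_width: 0.0846
gripper_force: 0.0
time_s: 14.67
ee_pos: [0.3818, -0.2792, 0.0279]
eef_rot: [[-0.989, 0.149, 0.001], [0.149, 0.989, -0.0], [-0.001, 0.0, -1.0]]
wrist_force: [-1.1, -0.3, 3.2]
gripper_width: 0.049
gripper_force: 20.0
time_s: 14.92
ee_pos: [0.3818, -0.2792, 0.0279]
eef_rot: [[-0.989, 0.149, 0.001], [0.149, 0.989, -0.0], [-0.001, -0.0, -1.0]]
wrist_force: [-0.6, 0.2, 6.2]
gripper_width: 0.0488
gripper_force: 20.0
```

```bash
echo '{"moves": [[0,0,-0.02,0,0,0,0.03],[0,0,-0.04,0,0,0,0.03],[0,0,-0.07,0,0,0,0.03],[0,0,-0.1,0,0,0,0.03],[0,0,-0.1,0,0,0,0.03],[0,0,-0.1,0,0,0,0.03]]}' | python3 jog.py 20
python3 - <<'E'
from h import *
delta(.6625,.082,.128)
E
```

```text
time_s: 15.42
ee_pos: [0.3823, -0.2791, 0.1283]
eef_rot: [[-0.989, 0.149, 0.003], [0.149, 0.989, -0.0], [-0.003, 0.0, -1.0]]
wrist_force: [0.4, -0.5, -3.3]
gripper_width: 0.0491
gripper_force: 20.0
shift [-0.2233  0.3988  0.001 ] rz None j7 2.0 t 15.4167
```

```bash
echo '{"moves": [[-0.015,0.027,0,0,0,0,0.03],[-0.033,0.059,0,0,0,0,0.03],[-0.051,0.091,0,0,0,0,0.03],[-0.07,0.125,0,0,0,0,0.03],[-0.088,0.157,0,0,0,0,0.03],[-0.106,0.189,0,0,0,0,0.03],[-0.124,0.221,0,0,0,0,0.03],[-0.142,0.254,0,0,0,0,0.03]]}' | python3 jog.py 20
echo '{"moves": [[-0.02,0.036,0,0,0,0,0.03],[-0.04,0.071,0,0,0,0,0.03],[-0.06,0.107,0,0,0,0,0.03],[-0.073,0.13,0,0,0,0,0.03],[-0.081,0.145,0,0,0,0,0.03],[-0.081,0.145,0,0,0,0,0.03],[-0.081,0.145,0,0,0,0,0.03],[-0.081,0.145,0,0,0,0,0.03]]}' | python3 jog.py 20
python3 - <<'E'
from h import *
delta(.6625,.082,.036);shot('wrist','w8')
E
```

```text
time_s: 16.08
ee_pos: [0.5589, -0.0476, 0.1248]
eef_rot: [[-0.989, 0.149, -0.004], [0.149, 0.989, -0.0], [0.004, -0.001, -1.0]]
wrist_force: [-0.0, -0.3, -2.2]
gripper_width: 0.0494
gripper_force: 20.0
time_s: 16.75
ee_pos: [0.66, 0.0807, 0.1253]
eef_rot: [[-0.989, 0.15, -0.004], [0.15, 0.989, -0.002], [0.004, -0.002, -1.0]]
wrist_force: [0.0, -0.3, -1.5]
gripper_width: 0.0491
gripper_force: 20.0
shift [-0.0026  0.0019  0.0893] rz None j7 1.39 t 16.75
```

View pics/w8.png

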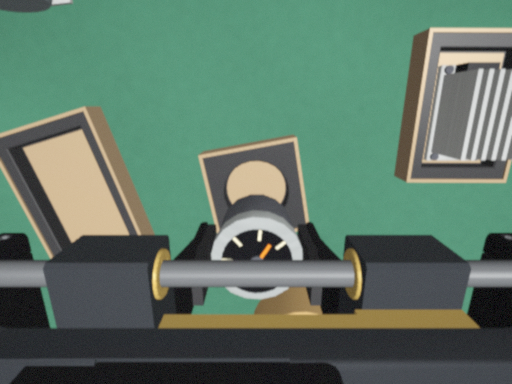

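The held small gauge is at (257,255), level. The small box's near rim corners are at (200,155) and (297,138). The orange ring behind stays clear.

Run:
```python
from h import *
t=camera_info('wrist')
a=cast(t,[(200,155),(297,138)],.026)*1000;e=a[1]-a[0];L=np.linalg.norm(e);e/=L;d=np.array([e[1],-e[0]])
print(a,L,a.mean(0)+d*45,state()['ee_pos'])
```

```text
[[618.1666746   35.3836194 ]
 [616.18292727 123.97179184]] 88.61038060506397 [662.16352272  80.6851342 ] [0.66025277 0.08021588 0.12599188]
```

```bash
echo '{"moves": [[-0.001,0.001,0.02,0,0,0,0.03],[-0.001,0.001,0.04,0,0,0,0.03],[-0.001,0.001,0.06,0,0,0,0.03],[-0.001,0.001,0.073,0,0,0,0.03],[-0.001,0.001,0.08,0,0,0,0.03],[-0.001,0.001,0.084,0,0,0,0.03],[-0.001,0.001,0.084,0,0,0,0.03],[-0.001,0.001,0.084,0,0,0,0.03]]}' | python3 jog.py 20
echo '{"moves": [[0,0,0,0,0,0,0.03],[0,0,0,0,0,0,0.03]]}' | python3 jog.py 20
```

```text
time_s: 17.47
ee_pos: [0.6633, 0.0828, 0.0445]
eef_rot: [[-0.989, 0.15, 0.001], [0.15, 0.989, 0.0], [-0.001, 0.0, -1.0]]
wrist_force: [0.7, 0.4, -1.6]
gripper_width: 0.0491
gripper_force: 20.0
time_s: 17.63
ee_pos: [0.6635, 0.0832, 0.0448]
eef_rot: [[-0.989, 0.149, 0.002], [0.149, 0.989, 0.001], [-0.002, 0.001, -1.0]]
wrist_force: [0.8, 1.1, -2.0]
gripper_width: 0.0494
gripper_force: 20.0
```

```bash
echo '{"moves": [[0.001,-0.002,0.003,0,0,0,0.03],[0.001,-0.002,0.006,0,0,0,0.03],[0.001,-0.002,0.008,0,0,0,0.03],[0.001,-0.002,0.009,0,0,0,0.03],[0.001,-0.002,0.009,0,0,0,0.03],[0.001,-0.002,0.009,0,0,0,0.03]]}' | python3 jog.py 20
```

```text
time_s: 18.13
ee_pos: [0.6616, 0.0808, 0.036]
eef_rot: [[-0.989, 0.149, 0.0], [0.149, 0.989, 0.0], [-0.0, 0.0, -1.0]]
wrist_force: [-3.2, -0.9, 6.4]
gripper_width: 0.0491
gripper_force: 20.0
```

```bash
echo '{"moves": [[0,0,0,0,0,0,0.065],[0,0,0,0,0,0,0.065],[0,0,0,0,0,0,0.065],[0,0,0,0,0,0,0.065],[0,0,-0.02,0,0,0,0.087],[0,0,-0.06,0,0,0,0.087],[0,0,-0.1,0,0,0,0.087],[0,0,-0.14,0,0,0,0.087]]}' | python3 jog.py 20
echo '{"moves": [[0,0,-0.02,0,0,0,0.087],[0,0,-0.02,0,0,0,0.087]]}' | python3 jog.py
python3 - <<'E'
from h import *
bright_circle('w9',.06,(200,120,320,225));delta(.434,-.077,.2,np.radians(86.2))
E
```

```text
time_s: 18.8
ee_pos: [0.6609, 0.0812, 0.1756]
eef_rot: [[-0.989, 0.149, -0.001], [0.149, 0.989, -0.0], [0.001, -0.001, -1.0]]
wrist_force: [0.5, 0.3, 0.3]
gripper_width: 0.0829
gripper_force: 0.0
time_s: 18.97
ee_pos: [0.6648, 0.0814, 0.2015]
eef_rot: [[-0.989, 0.149, 0.011], [0.149, 0.989, 0.002], [-0.01, 0.004, -1.0]]
wrist_force: [0.8, -0.6, 0.9]
gripper_width: 0.0858
gripper_force: 0.0
px [231 153] [278 199] ell ((661.5703735351562, 81.46643829345703), (49.720001220703125, 50.65965270996094), 58.588592529296875) circ ((660.8800659179688, 81.8822021484375), 26.469255447387695)
shift [ 0.2031 -0.1908 -0.0036] rz -0.08343354494293953 j7 1.37 t 19.0167
```

View pics/w9.png

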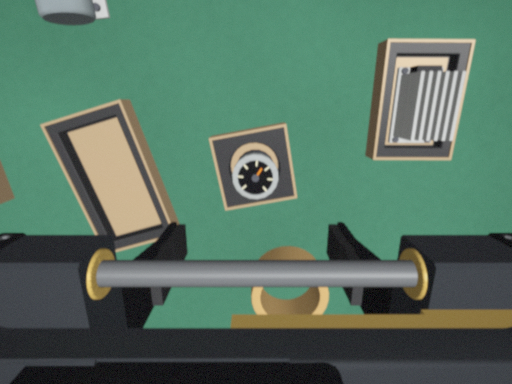

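The small gauge is in its cut-out, ring at (255,176), which gives (0.661, 0.0815). Now the coil.

```bash
echo '{"moves": [[0.02,-0.019,0,0,0,-0.04,0.087],[0.047,-0.044,0,0,0,-0.08,0.087],[0.075,-0.07,0,0,0,-0.083,0.087],[0.103,-0.096,0,0,0,-0.083,0.087],[0.13,-0.122,0,0,0,-0.083,0.087],[0.16,-0.15,0,0,0,-0.083,0.087],[0.19,-0.178,0,0,0,-0.083,0.087],[0.203,-0.191,0,0,0,-0.083,0.087]]}' | python3 jog.py
echo '{"moves": [[0,0,0,0,0,0,0.087],[0,0,0,0,0,0,0.087],[0,0,0,0,0,0,0.087]]}' | python3 jog.py
python3 - <<'E'
from h import *
delta(.434,-.077,.02,np.radians(86.2));print(state()['ee_pos']);shot('wrist','w10')
E
```

```text
time_s: 19.68
ee_pos: [0.4273, -0.08, 0.1926]
eef_rot: [[-0.998, 0.07, -0.004], [0.07, 0.998, 0.0], [0.004, 0.0, -1.0]]
wrist_force: [1.0, -0.2, -0.9]
gripper_width: 0.0871
gripper_force: 0.0
time_s: 19.93
ee_pos: [0.4323, -0.0765, 0.1939]
eef_rot: [[-0.998, 0.066, -0.0], [0.066, 0.998, 0.0], [0.001, 0.0, -1.0]]
wrist_force: [0.7, 0.1, -1.1]
gripper_width: 0.0869
gripper_force: 0.0
shift [-0.0018 -0.0004  0.1739] rz 0.00043541289092119406 j7 1.55 t 19.9333
[ 0.43233935 -0.07654205  0.19393424]
```

View pics/w10.png

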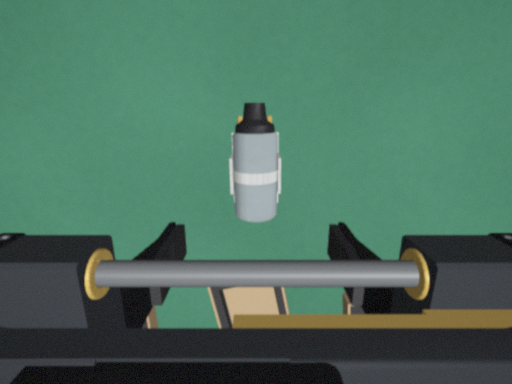

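The coil is centred and aligned with the jaws. The tower tip is at (255,103), the can's far end at (256,219), and the cheeks at about rows 158–193, columns 231 and 280.

Run:
```python
from h import *
t=camera_info('wrist')
im=cv2.imread('pics/w10.png').astype(int)
for c in (231,232,279,280): 
    r=im[:,c];print(c,[y for y in range(120,215) if r[y].min()>140])
print(cast(t,[(255,103)],.031),cast(t,[(256,219)],.045),cast(t,[(231,158),(280,158),(231,193),(280,193)],.044))
```

```text
231 [134, 157, 158, 159, 160, 161, 162, 163, 164, 165, 166, 167, 168, 169, 170, 171, 172, 173, 174, 175, 176, 177, 178, 179, 180, 181, 182, 183, 184, 185, 186, 187, 188, 189, 190, 191, 192, 193, 194]
232 [133, 134, 145, 146, 147, 148, 158, 159, 160, 161, 162, 163, 164, 165, 166, 167, 168, 169, 170, 171, 172, 173, 174, 175, 176, 177, 178, 179, 180, 181, 182, 183, 184, 185, 186, 187, 188, 189, 190, 191, 192, 193, 194]
279 [157, 158, 159, 160, 161, 162, 163, 164, 165, 166, 167, 168, 169, 170, 171, 172, 173, 174, 175, 176, 177, 178, 179, 180, 181, 182, 183, 184, 185, 186, 187, 188, 189, 190, 191, 192, 193]
280 [157, 158, 159, 160, 161, 162, 163, 164, 165, 166, 167, 168, 169, 170, 171, 172, 173, 174, 175, 176, 177, 178, 179, 180, 181, 182, 183, 184, 185, 186, 187, 188, 189, 190, 191, 192, 193]
[[ 0.35263552 -0.07220342]] [[ 0.47988665 -0.07933954]] [[ 0.40786476 -0.10177598]
 [ 0.41125499 -0.04888273]
 [ 0.4472911  -0.10530057]
 [ 0.45079564 -0.05051434]]
```

```bash
echo '{"moves": [[0.002,0,0.04,0,0,0,0.087],[0.002,0,0.08,0,0,0,0.087],[0.002,0,0.12,0,0,0,0.087],[0.002,0,0.15,0,0,0,0.087],[0.002,0,0.166,0,0,0,0.087],[0.002,0,0.173,0,0,0,0.087],[0.002,0,0.173,0,0,0,0.087],[0.002,0,0.173,0,0,0,0.04]]}' | python3 jog.py
echo '{"moves": [[0,0,0,0,0,0,0.04],[0,0,0,0,0,0,0.04],[0,0,0,0,0,0,0.04],[0,0,0,0,0,0,0.04],[0,0,0,0,0,0,0.04],[0,0,0,0,0,0,0.04],[0,0,0,0,0,0,0.04],[0,0,0,0,0,0,0.04]]}' | python3 jog.py 35
echo '{"moves": [[0,0,-0.01,0,0,0,0.04],[0,0,-0.03,0,0,0,0.04],[0,0,-0.06,0,0,0,0.04],[0,0,-0.1,0,0,0,0.04],[0,0,-0.1,0,0,0,0.04],[0,0,-0.1,0,0,0,0.04]]}' | python3 jog.py 35
python3 - <<'E'
from h import *
a=np.radians(7.6);delta(.655+.014*np.cos(a),-.090+.014*np.sin(a),.121,a+np.pi/2)
E
```

```text
time_s: 20.65
ee_pos: [0.431, -0.077, 0.0218]
eef_rot: [[-0.998, 0.066, 0.0], [0.066, 0.998, -0.001], [-0.0, -0.001, -1.0]]
wrist_force: [0.3, 0.2, 0.1]
gripper_width: 0.0847
gripper_force: 0.0
time_s: 21.32
ee_pos: [0.4307, -0.0775, 0.0222]
eef_rot: [[-0.998, 0.067, 0.001], [0.067, 0.998, -0.0], [-0.001, -0.0, -1.0]]
wrist_force: [-0.5, 0.0, 5.7]
gripper_width: 0.0555
gripper_force: 35.0
time_s: 21.82
ee_pos: [0.4313, -0.077, 0.1233]
eef_rot: [[-0.998, 0.067, 0.004], [0.067, 0.998, 0.001], [-0.004, 0.001, -1.0]]
wrist_force: [-0.5, 0.3, -6.0]
gripper_width: 0.056
gripper_force: 35.0
shift [-0.2378  0.0047  0.0033] rz -0.19937385531938068 j7 1.58 t 21.8167
```

```bash
echo '{"moves": [[-0.03,0,0,0,0,-0.05,0.04],[-0.065,0.001,0,0,0,-0.1,0.04],[-0.1,0.002,0,0,0,-0.15,0.04],[-0.135,0.003,0,0,0,-0.2,0.04],[-0.17,0.004,0,0,0,-0.2,0.04],[-0.2,0.005,0,0,0,-0.2,0.04],[-0.225,0.005,0,0,0,-0.2,0.04],[-0.238,0.005,0,0,0,-0.2,0.04]]}' | python3 jog.py 35
echo '{"moves": [[0,0,0,0,0,0,0.04],[0,0,0,0,0,0,0.04],[0,0,0,0,0,0,0.04],[0,0,0,0,0,0,0.04]]}' | python3 jog.py 35
python3 - <<'E'
from h import *
a=np.radians(7.6);delta(.655+.014*np.cos(a),-.090+.014*np.sin(a),.030,a+np.pi/2);shot('wrist','w11')
E
```

```text
time_s: 22.48
ee_pos: [0.6688, -0.0873, 0.1176]
eef_rot: [[-0.991, -0.134, -0.004], [-0.134, 0.991, -0.001], [0.004, 0.0, -1.0]]
wrist_force: [-0.6, 0.0, -5.1]
gripper_width: 0.0559
gripper_force: 35.0
time_s: 22.82
ee_pos: [0.6662, -0.0881, 0.1206]
eef_rot: [[-0.991, -0.132, -0.003], [-0.132, 0.991, 0.001], [0.002, 0.001, -1.0]]
wrist_force: [-0.1, -0.4, -4.1]
gripper_width: 0.056
gripper_force: 35.0
shift [-0.0029 -0.0005  0.0906] rz -9.608745786260364e-05 j7 1.97 t 22.8167
```

View pics/w11.png

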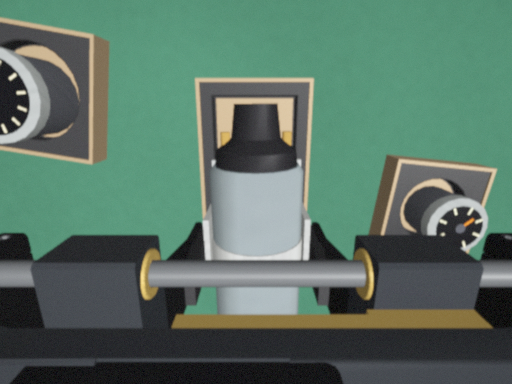

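The coil is held straight over the long box. The near rim corners are at (196,79) and (313,79), and the tower tip is at (256,103).

Run:
```python
from h import *
t=camera_info('wrist')
a=cast(t,[(196,79),(313,79)],.026)*1000;e=a[1]-a[0];L=np.linalg.norm(e);e/=L;d=np.array([e[1],-e[0]])
o=a.mean(0)+d*86
p=cast(t,[(256,103)],.098+.031)[0]*1000
print(L,np.degrees(np.arctan2(d[1],d[0])),'box',o,'coil origin',p+d*64,'TCP-14',np.array(state()['ee_pos'])[:2]*1000-d*14)
```

```text
96.77834258296853 7.668703433549793 box [654.16939161 -90.54924592] coil origin [651.63697286 -89.50021042] TCP-14 [652.71533203 -89.92840602]
```

```bash
echo '{"moves": [[-0.001,0,0.02,0,0,0,0.04],[-0.001,0,0.04,0,0,0,0.04],[-0.001,0,0.06,0,0,0,0.04],[-0.001,0,0.073,0,0,0,0.04],[-0.001,0,0.08,0,0,0,0.04],[-0.001,0,0.084,0,0,0,0.04],[-0.001,0,0.084,0,0,0,0.04],[-0.001,0,0.084,0,0,0,0.04]]}' | python3 jog.py 35
echo '{"moves": [[0,0,0,0,0,0,0.04],[0,0,0,0,0,0,0.04]]}' | python3 jog.py 35
```

```text
time_s: 23.53
ee_pos: [0.6696, -0.0881, 0.0386]
eef_rot: [[-0.991, -0.133, 0.002], [-0.133, 0.991, -0.0], [-0.002, -0.0, -1.0]]
wrist_force: [-0.4, -0.5, -3.7]
gripper_width: 0.0558
gripper_force: 35.0
time_s: 23.7
ee_pos: [0.6699, -0.0881, 0.0389]
eef_rot: [[-0.991, -0.133, 0.002], [-0.133, 0.991, 0.0], [-0.002, -0.0, -1.0]]
wrist_force: [-1.1, 0.1, -5.3]
gripper_width: 0.0558
gripper_force: 35.0
```

```bash
echo '{"moves": [[0.001,0,0.003,0,0,0,0.04],[0.001,0,0.006,0,0,0,0.04],[0.001,0,0.008,0,0,0,0.04],[0.001,0,0.009,0,0,0,0.04],[0.001,0,0.009,0,0,0,0.04],[0.001,0,0.009,0,0,0,0.04]]}' | python3 jog.py 35
```

```text
time_s: 24.2
ee_pos: [0.668, -0.0881, 0.0303]
eef_rot: [[-0.991, -0.133, 0.0], [-0.133, 0.991, 0.001], [-0.0, 0.001, -1.0]]
wrist_force: [-4.3, 1.4, 6.1]
gripper_width: 0.0559
gripper_force: 35.0
```

Contact. Release, rise, back off, and check from above.

```bash
echo '{"moves": [[0,0,0,0,0,0,0.072],[0,0,0,0,0,0,0.072],[0,0,0,0,0,0,0.072],[0,0,0,0,0,0,0.072],[0,0,-0.02,0,0,0,0.08],[0,0,-0.06,0,0,0,0.087],[0,0,-0.1,0,0,0,0.087],[0,0,-0.14,0,0,0,0.087]]}' | python3 jog.py 35
echo '{"moves": [[0.03,0,-0.03,0,0,0,0.087],[0.06,0,-0.06,0,0,0,0.087],[0.09,0,-0.08,0,0,0,0.087],[0.1,0,-0.08,0,0,0,0.087],[0.1,0,-0.08,0,0,0,0.087],[0.1,0,-0.08,0,0,0,0.087],[0.1,0,-0.08,0,0,0,0.087],[0.1,0,-0.08,0,0,0,0.087]]}' | python3 jog.py
python3 - <<'E'
from h import *
w=shot('wrist')[1];s=shot('side')[1]
s=cv2.resize(s[110:290,160:370],None,fx=1.9,fy=1.9,interpolation=cv2.INTER_CUBIC)
w=w[:s.shape[0]];s=s[:w.shape[0]]
c=np.hstack([w[:s.shape[0]],s]);c=cv2.resize(c,None,fx=790/c.shape[1],fy=790/c.shape[1]);cv2.imwrite('pics/f.png',c)
E
```

```text
time_s: 24.87
ee_pos: [0.6676, -0.0882, 0.1697]
eef_rot: [[-0.991, -0.133, -0.001], [-0.133, 0.991, -0.0], [0.001, -0.0, -1.0]]
wrist_force: [0.7, 0.8, -0.4]
gripper_width: 0.085
gripper_force: 0.0
time_s: 25.53
ee_pos: [0.5692, -0.1005, 0.2469]
eef_rot: [[-0.991, -0.134, -0.002], [-0.134, 0.991, -0.001], [0.002, -0.0, -1.0]]
wrist_force: [0.2, 0.1, -0.1]
gripper_width: 0.0871
gripper_force: 0.0
```

View pics/f.png

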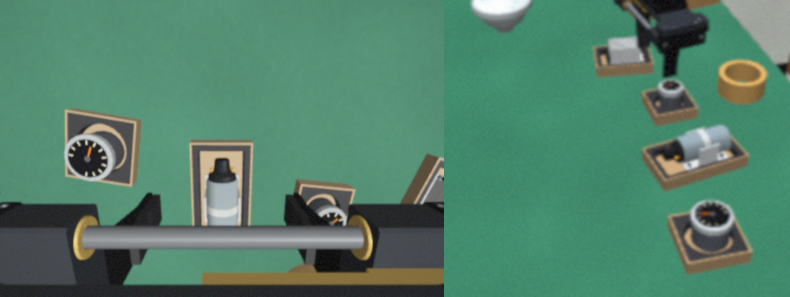

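All four parts sit level in their boxes: the wrist half shows the coil at (222,195) in the long box, and the side half shows all four boxes filled. The gripper is clear.

```bash
python3 -c "
from plant import robot, grab_frame, camera_info, state
print(robot.finish_job())"
```

```text
the job is handed in; nothing more can be done
None
```

I packed all four parts in their matching boxes, each lowered onto the cut-out floor before release, left the headlamp and polish tin alone, and handed the job in at about 26 s; the hand-in call returned no verdict.

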